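Take the bayonet lid off the berry mill

ROBOT

A 6-joint arm with a two-finger parallel gripper is mounted at the origin on the work surface. World frame = base frame: x ahead of the robot, y to its left, z up, the work surface at z = 0. Lengths are in mm, angles in rad, forces in N, time in s.
With the tool pointing down it reaches from about 350 to 975 mm from the base axis. Payload 7.1 kg.
Tool frame: the origin (TCP) lies between the finger pads, 19 mm behind the fingertips; this is the grasp point; z points along the fingers, y is the line along which they close (so a half turn about z gives the same grasp; the last joint's range is limited). The gripper opens to 88 mm and grips with 3 to 60 N. Pads are 20 mm wide; open, the fingers measure 115 mm over their backs; the gripper's body (75 mm by 178 mm) begins 61 mm behind the grasp point.
Start: joints at [1.319, 0.423, 1.63, -0, 1.089, -0.019], TCP at [144.158, 608.131, 241.375] pointing down, gripper open.
Joint ranges: [-3, 3], [-0.9, 2.11], [0.09, 2.58], [-1.31, 4.45], [0.11, 2.69], [-2.54, 2.54]. Speed limits (rad/s): [2.39, 2.39, 3.01, 3.14, 3.14, 3.14].

INTERFACE

Orientations are given as a rotation vector (axis times angle).
In Python, from workcell import ctrl, cams gives the robot as it stands.
- The arm moves only by the tool move_arm, never from a script. Its argument "steps" is a list of rows, each a list of 3 entries, a list of its own where there are three numbers: the shift along the tool's x, y, z in units of 25 mm (1.0 is 25 mm), then the turn about the tool's z in units of 5 degrees (1.0 is 5 degrees), then the closure, from 0 (fully open) to 1 (shut). A call has 1 to 20 rows; each row shifts and turns the commanded pose from where the row before left it, along the tool's axes as they then stand; what a row does not reach is not made up. A row lasts 1/12 s, in which the tool goes at most 41.7 mm and 7.16 degrees, less where a joint would pass 70% of its speed; a pose out of reach is approached as far as the arm can. A call is refused whole if a number of a shift passes 1 or a number of a turn 1, either way. A call with a gripper value outside its range is refused whole. The fingers move at their own pace and stop on an object; the grip force is fixed at half the most. Time passes only in rows, so rows that do not move let the fingers close. It gives the time, the measured TCP pose, the force, the opening and the grip force at its end, in the units of the state.
- ctrl.get_obs(): the state, without advancing time (a new reading comes with each control period).
- cams.get_image(name): name is "scene" or "side" or "wrist"; returns a dict with "image" (384x512x3 uint8, red, green, blue), "camera_matrix" (3x3 intrinsics, pixels), "xyz" and "rotation" of the camera in the world; the wrist camera has in their place "mount" (4x4, takes a point from camera to tool coordinates, whose origin is the TCP and whose axes are the flange's). Camera axes: x right, y down, z forward; pixel columns grow to the right and rows downward; lengths in mm; the calibration is good to about 2 mm. A picture is of the moment at which its call begins: read the wrist's pose just before it. There is no depth.
- ctrl.close_job(): hands the job in; it is judged then, once.
Trained networks look in the newest picture that a camera, given by its name, has taken for a name from the list of things; names that differ only in an ending like _2 or _b are one class to them, and where a whole thing is asked for, a point or a joint stands for the part that bears it (a point fixed in the world has none). Each returns a list of dicts, best first, with "p" (0 to 1); they miss things now and then, are a little off and sometimes report something else, mostly with a low value. They report only what shows in the picture. A call takes as long as a camera call. They do not tell look-alikes from the thing itself.
- cams.boxes_of(camera, thing): "rect" ([centre column, centre row, width, height] in pixels, round what is visible of it).
- cams.cut_out(camera, thing): "pixels" (384x512 bool, what is visible of it) and "rect" ([centre column, centre row, width, height] in pixels, round what is visible of it).
The state is a dict: "t": time; "qpos": joint angles; "qvel": joint speeds; "joint_torque": joint torques, N m; "ee_pos": TCP position; "orientation": TCP orientation; "ft_force": force on the tool from outside, world axes, zero at the start; "moment": the same for the moment, N m; "width": finger opening in mm; "grasp_force": force on a finger pad.
Only numpy, scipy, OpenCV 4.12 (cv2) and the standard library are available. Lean on these libraries where they do the work, as an engineer would, in place of code of your own. Each camera call takes 0.05 s, during which the arm holds its last target. There are 200 camera calls.

TASK

Open the berry mill: press its release catch all the way down, twist the lid anticlockwise until it meets its stop, lift it straight off, and set it down gently, right way up, in the middle of the empty round wooden trivet. Do not force anything: press the catch lightly, stop turning as soon as you feel the stop, never pull on a lid that is still locked, and leave the jars, glass, mug, shaker and spoon where they are.

Things in the scene. Friction and masses are not known exactly. Their poses are not given: they have to be found in the camera images.
- mill: Berry mill, fixed: round white base 170 mm wide, 66 mm high, steel bowl 121 mm wide above it, rim 125 mm above the table. Origin: centre of its underside, on the bowl's axis, z up. The locked lid's ear points along x (or up to 6 degrees clockwise of it, seen from above). The catch stands at 15 degrees anticlockwise of x, 84 mm from the axis; a steel post at 19 degrees clockwise stops the ear.
- mill_rim (a point): Centre of the bowl's rim, axes of the mill. Tabs hidden in the bowl hold the lid's lugs until the last 5 degrees before their rubber-buffered stop, which comes 40 to 78 degrees anticlockwise of the mill's x: it varies, is unseen, must be felt. The buffer pushes back 0.28 Nm per degree. Lid and mill may press on each other with 30 N (4 degrees past the stop), fingers on mill or catch with 20 N.
- catch_top (a point): Centre of the top of the catch's round grey cap (23 mm across) beside the lid, on a thin stem. Starts 36 to 38 mm above the bowl's rim and sinks straight down with the catch; even when down it stays 10 mm above the lid's disc. Below it a steel pawl blocks the lid's ear until the catch is down.
- catch (a joint): Travel of the catch: 0 up (starts 0 to 2 mm), 0.014 m fully down on a hard end stop. It moves down against about 4 N of friction and stays where it is left, so it need not be held. The ear passes from about 10 mm on; pressed home means beyond 12 mm.
- lid: White lid, 0.2 to 0.37 kg. Origin: centre of its underside, z up the axis, 109 mm above the table when locked. Spigot 88 mm wide, 22 mm high, with two lugs 20 mm wide, 8 mm high at +x and -x, reaching 52 mm from the axis; disc 116 mm wide from 22 to 30 mm; ear 14 mm wide at +x reaching 72 mm; upright bar grip 64 mm along x, 16 mm thick along y, from 30 to 64 mm.
- lid_grip (a point): Point on the lid's axis in its bar grip, 53 mm above the underside, 23 mm above the disc; axes of the lid. TCP here, fingers closing along y. A sprung gasket under the disc pushes the locked lid up with about 6 N, so it rubs as it turns (0.1 to 0.5 Nm) and stays where left; it gives 3 mm downward, and the bowl leaves 2.5 mm of sideways play.
- trivet: Empty round wooden trivet, fixed, 150 mm across and 15 mm thick. Origin: centre of its underside. The lid belongs on its top, standing on its underside. Set down with 60 N at most, never let fall.
- jamjar: Bystander: closed jar of jam with a steel cap, 66 mm across, 100 mm high; origin under its centre.
- spoon: Bystander: steel spoon, 150 mm long, lying along its x; origin under its middle.
- mug: Bystander: white mug, 80 mm across, 90 mm high; origin under its centre.
- honeyjar: Bystander: low closed jar with a brass cap, 60 mm across, 75 mm high; origin under its centre.
- shaker: Bystander: steel salt shaker, 44 mm across, 80 mm high; origin under its centre.
- emptyjar: Bystander: open empty glass, 72 mm across, 100 mm high; origin under its centre.
Not all that is in view belongs to the job. Of the things shaped like the trivet, the wooden one is meant.

How it is judged:
By the outcome, as a careful person would: the job done as asked, in the order asked, and still so for the second after the job is handed in, with the robot touching nothing.
It also fails if it takes over 72 s, if anything falls off the work surface, if the arm or the gripper's body presses on something with over 40 N, if the wrist force passes 120 N, or if a joint passes its speed limit or range.

## Working session

There is one attempt and no reset: what is moved stays moved. The work goes in short steps, Python scripts to look and compute and a tool call to move; the robot and the scene stay as the last step left them, time stands still between calls to the robot, and variables do not carry over. Pictures are saved under pics/ and viewed, at most 10 in all, crops included, and the job is handed in when it is done.

Besides the shell and the picture viewer there is one more tool, called after "Call:" by a JSON object that holds its "op" and its "data". move_arm: Moves the arm, as the interface text tells. Its arguments: {"type":"object","properties":{"steps":{"type":"array"}},"required":["steps"]}

```bash
mkdir -p pics; ls; python3 - <<'E'
from workcell import ctrl,cams
import cv2,numpy as np
print(ctrl.get_obs())
ims=[]
for c in ("scene","side","wrist"):
    d=cams.get_image(c); cv2.imwrite(f"pics/{c}0.png",d["image"][...,::-1]); print(c,{k:np.round(v,3).tolist() for k,v in d.items() if k!="image"})
    for t in ("mill","lid","catch_top","trivet"):
        print(t,[(np.round(r["rect"]).tolist(),round(r["p"],2)) for r in cams.boxes_of(c,t)][:4])
E
```

```text
pics
{'t': 0.0, 'qpos': array([ 1.31899401e+00,  4.23825192e-01,  1.63071066e+00, -8.62931085e-06,
        1.08859210e+00, -1.89870117e-02]), 'qvel': array([-0.00079323, -0.00140941, -0.00044079, -0.00073915, -0.0014874 ,
       -0.00024408]), 'joint_torque': array([ 2.30284953e-03, -5.44621110e+01, -2.73667824e+01,  6.44582463e-02,
        2.27245566e-02, -1.41539431e-04]), 'ee_pos': array([144.03340213, 607.62260401, 240.60332911]), 'orientation': array([-3.64850508e-01, -3.12013274e+00,  2.39104398e-03]), 'ft_force': array([ 0.06908147,  0.22893009, -0.65308785]), 'moment': array([-0.00134347,  0.02416966,  0.00792952]), 'grasp_force': 0.0, 'width': 88.05189585074642}
scene {'camera_matrix': [[404.598, 0.0, 250.078], [0.0, 404.598, 191.282], [0.0, 0.0, 1.0]], 'xyz': [1052.248, -326.363, 1062.121], 'rotation': [-2.224, -1.358, 0.424]}
mill [([310.0, 290.0, 17.0, 27.0], 0.59), ([195.0, 240.0, 56.0, 52.0], 0.57), ([192.0, 214.0, 45.0, 43.0], 0.24)]
lid [([189.0, 215.0, 48.0, 44.0], 0.95)]
catch_top [([196.0, 234.0, 9.0, 16.0], 0.48)]
trivet [([319.0, 181.0, 47.0, 44.0], 0.97), ([305.0, 136.0, 43.0, 34.0], 0.96), ([162.0, 179.0, 49.0, 39.0], 0.85), ([253.0, 306.0, 19.0, 29.0], 0.41)]
side {'camera_matrix': [[421.732, 0.0, 250.327], [0.0, 421.732, 189.475], [0.0, 0.0, 1.0]], 'xyz': [16.834, -934.192, 835.636], 'rotation': [-2.14, 0.517, -0.296]}
mill [([274.0, 241.0, 66.0, 77.0], 0.92)]
lid [([277.0, 221.0, 49.0, 34.0], 0.73)]
catch_top [([301.0, 213.0, 13.0, 15.0], 0.5)]
trivet [([155.0, 185.0, 42.0, 27.0], 0.78), ([209.0, 180.0, 45.0, 24.0], 0.75), ([195.0, 292.0, 61.0, 48.0], 0.56)]
wrist {'camera_matrix': [[341.719, 0.0, 256.844], [0.0, 341.719, 187.282], [0.0, 0.0, 1.0]], 'mount': [[-0.0, -0.956, -0.293, 80.806], [1.0, 0.0, -0.001, -0.61], [0.001, -0.293, 0.956, -143.16], [0.0, 0.0, 0.0, 1.0]]}
mill []
lid []
catch_top []
trivet []
```

```bash
python3 - <<'E'
import cv2,numpy as np
a=cv2.imread("pics/scene0.png")[100:340,100:420];b=cv2.imread("pics/side0.png")[120:360,100:420]
cv2.imwrite("pics/a1.png",cv2.resize(a,(800,600),interpolation=2));cv2.imwrite("pics/b1.png",cv2.resize(b,(800,600),interpolation=2))
E
```

```text
(no output)
```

View pics/a1.png

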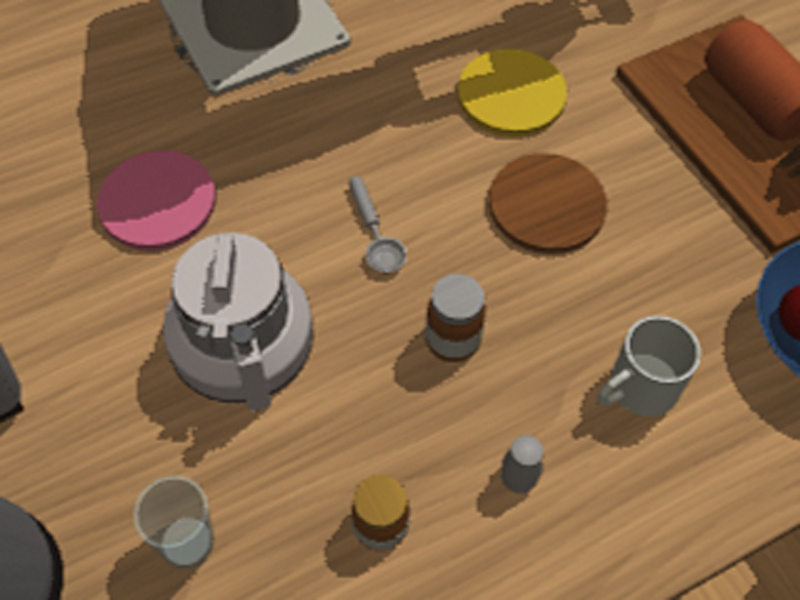

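View pics/b1.png

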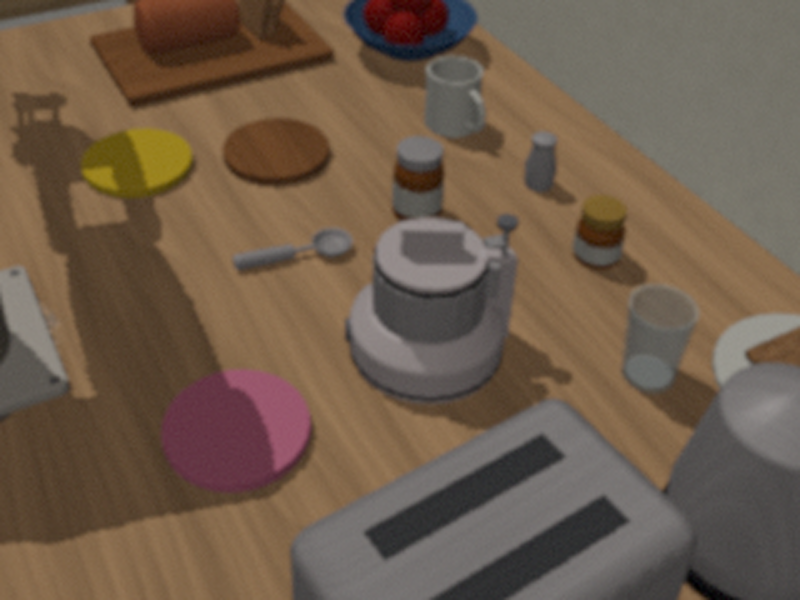

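The wooden trivet is at about scene (319,181) / side (209,180). Its look-alikes are the yellow disc at scene (305,136) and the pink disc at scene (162,179). The mill is at scene (190,225) / side (274,241), with its grey catch cap at scene (197,234) / side (303,209).

```bash
cat > h.py <<'E'
from workcell import ctrl,cams
import cv2,numpy as np
from scipy.spatial.transform import Rotation as R
def pose(c,d):
    if "xyz" in d: return np.array(d["xyz"]),R.from_rotvec(d["rotation"]).as_matrix()
    o=ctrl.get_obs(); T=R.from_rotvec(o["orientation"]).as_matrix(); M=np.array(d["mount"])
    return o["ee_pos"]+T@M[:3,3],T@M[:3,:3]
def ray(P,d,uv):
    p,Rm=P; v=Rm@np.linalg.solve(d["camera_matrix"],[uv[0],uv[1],1.]); return p,v/np.linalg.norm(v)
def onz(P,d,uv,z):
    p,v=ray(P,d,uv); return p+v*(z-p[2])/v[2]
def tri(rs):
    A=sum(np.eye(3)-np.outer(v,v) for p,v in rs); b=sum((np.eye(3)-np.outer(v,v))@p for p,v in rs); return np.linalg.solve(A,b)
def proj(P,d,X):
    x=(np.atleast_2d(X)-P[0])@P[1]; u=x@np.array(d["camera_matrix"]).T; return u[:,:2]/u[:,2:]
def tool(X):  # world point -> tool coords
    o=ctrl.get_obs(); return R.from_rotvec(o["orientation"]).as_matrix().T@(np.array(X)-o["ee_pos"])
E
python3 - <<'E'
from h import *
D={c:cams.get_image(c) for c in("scene","side")}; P={c:pose(c,D[c]) for c in D}
for c,uv in(("scene",(319,181)),("side",(210,180))):print("trivet",c,onz(P[c],D[c],uv,15).round())
for n,u,v in(("catch",(196.5,233),(303,208.5)),("lidtopdisc",(191,211),(272,221))):
    r=[ray(P["scene"],D["scene"],u),ray(P["side"],D["side"],v)];X=tri(r);print(n,X.round(),[proj(P[c],D[c],X).round(1) for c in D])
for c in D:
    for t in("trivet","lid","mill","catch_top"):
        for m in cams.cut_out(c,t)[:2]:
            y,x=np.nonzero(m["pixels"]);print(c,t,round(m["p"],2),x.mean().round(1),y.mean().round(1),len(x),onz(P[c],D[c],(x.mean(),y.mean()),15 if t=="trivet" else 139 if t=="lid" else 162).round())
E
```

```text
trivet scene [485. 201.  15.]
trivet side [474. 197.  15.]
catch [ 558. -233.  161.] [array([[196.5, 233. ]]), array([[303. , 208.5]])]
lidtopdisc [ 476. -217.  136.] [array([[191.1, 210.7]]), array([[272.2, 221.2]])]
scene trivet 0.8 162.6 179.7 1439 [ 252. -239.   15.]
scene trivet 0.78 319.0 181.2 1532 [485. 201.  15.]
scene lid 0.86 190.5 212.1 1304 [ 481. -220.  139.]
scene mill 0.88 197.3 240.0 1840 [ 578. -238.  162.]
scene catch_top 0.49 197.3 235.9 101 [ 567. -234.  162.]
side trivet 0.93 154.6 184.6 1047 [294. 254.  15.]
side trivet 0.91 193.9 291.5 2254 [ 240. -244.   15.]
side lid 0.79 273.4 221.6 1140 [ 476. -222.  139.]
side lid 0.68 267.0 191.4 622 [528. -98. 139.]
side mill 0.95 274.1 251.7 3018 [ 407. -340.  162.]
```

Call:
{"op": "move_arm", "data": {"steps": [[[-1,-0.97,-0.06],0,0],[[-1,-0.97,-0.06],0,0],[[-1,-0.97,-0.06],0,0],[[-1,-0.97,-0.06],0,0],[[-1,-0.97,-0.06],0,0],[[-1,-0.97,-0.06],0,0],[[-1,-0.97,-0.06],0,0],[[-1,-0.97,-0.06],0,0],[[-1,-0.97,-0.06],0,0],[[-1,-0.97,-0.06],0,0],[[-1,-0.97,-0.06],0,0],[[-1,-0.97,-0.06],0,0],[[-1,-0.97,-0.06],0,0],[[-1,-0.97,-0.06],0,0],[[-1,-0.97,-0.06],0,0],[[0,0,0],0,0],[[0,0,0],0,0],[[0,0,0],0,0]]}}

```text
t: 2.75
ee_pos: [424.9, 167.7, 263.8]
orientation: [-0.366, -3.12, -0.0]
ft_force: [-0.7, 0.0, 0.5]
width: 87.7
grasp_force: 0.0
```

```bash
python3 - <<'E'
from h import *
d=cams.get_image("wrist");P=pose("wrist",d);cv2.imwrite("pics/w1.png",d["image"][...,::-1])
o=ctrl.get_obs();print(o["t"],o["ee_pos"],o["orientation"],o["qpos"])
for m in cams.cut_out("wrist","trivet"):
    y,x=np.nonzero(m["pixels"]);print(m["p"],m["rect"],len(x),onz(P,d,(x.mean(),y.mean()),15).round(1),d["image"][int(y.mean()),int(x.mean())])
    c=max(cv2.findContours(m["pixels"].astype(np.uint8),0,1)[0],key=len)[:,0]
    q=np.array([onz(P,d,p,15)[:2] for p in c]).astype(np.float32);print(cv2.minEnclosingCircle(q),cv2.fitEllipse(q))
E
```

```text
2.8 [424.63019165 168.15507818 263.78382852] [-3.64325140e-01 -3.11996944e+00 -1.54805894e-04] [ 3.50820091e-01  1.42545363e-01  1.96634865e+00  3.24624342e-04
  1.03303264e+00 -9.87651428e-01]
0.66 [315.8, 46.7, 142.3, 93.4] 10616 [316.5 255.5  15. ] [221 200   0]
((296.3900146484375, 260.41265869140625), 74.31689453125) ((317.9334411621094, 255.09063720703125), (95.22466278076172, 158.62025451660156), 166.9737091064453)
0.63 [297.4, 187.7, 124.5, 121.6] 11527 [472.4 204.3  15. ] [150  95  47]
((476.29388427734375, 202.872314453125), 75.26880645751953) ((476.20404052734375, 203.42559814453125), (146.65138244628906, 148.6416015625), 87.071533203125)
```

View pics/w1.png

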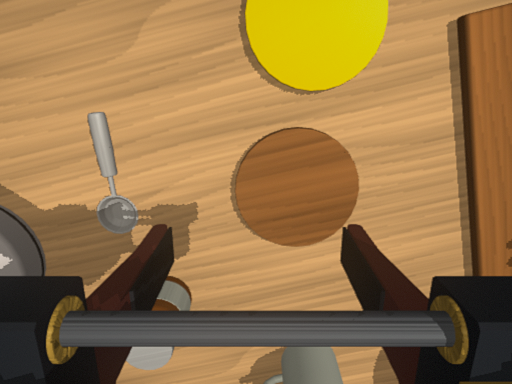

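The picture shows the wooden disc at (297,187) with nothing on it. The yellow one is at (315,40) and the spoon at (110,180). The wooden disc is the target, centred at about (476,203).

Call:
{"op": "move_arm", "data": {"steps": [[[-0.37,-0.97,-0.02],0,0],[[-0.37,-0.97,-0.02],0,0],[[-0.37,-0.97,-0.02],0,0],[[-0.37,-0.97,-0.02],0,0],[[-0.37,-0.97,-0.02],0,0],[[-0.37,-0.97,-0.02],0,0],[[-0.37,-0.97,-0.02],0,0],[[-0.37,-0.97,-0.02],0,0],[[-0.37,-0.97,-0.02],0,0],[[-0.37,-0.97,-0.02],0,0],[[-0.37,-0.97,-0.02],0,0],[[-0.37,-0.97,-0.02],0,0],[[-0.37,-0.97,-0.02],0,0],[[-0.37,-0.97,-0.02],0,0],[[-0.37,-0.97,-0.02],0,0],[[0,0,0],0,0],[[0,0,0],0,0],[[0,0,0],0,0]]}}

```text
t: 4.35
ee_pos: [476.2, -216.9, 271.1]
orientation: [-0.363, -3.12, -0.001]
ft_force: [-0.2, 0.3, 0.1]
width: 87.3
grasp_force: 0.0
```

```bash
python3 - <<'E'
from h import *
d=cams.get_image("wrist");P=pose("wrist",d);cv2.imwrite("pics/w2.png",d["image"][...,::-1])
o=ctrl.get_obs();print(o["t"],o["ee_pos"],o["orientation"],o["qpos"])
for t,z in(("lid",139),("catch_top",162),("mill",66)):
  for m in cams.cut_out("wrist",t)[:2]:
    y,x=np.nonzero(m["pixels"]);print(t,m["p"],m["rect"],len(x),onz(P,d,(x.mean(),y.mean()),z).round(1))
E
```

```text
4.4 [ 476.09240399 -216.72032561  271.12695397] [-3.62315654e-01 -3.11980455e+00 -8.84727890e-04] [-4.50072538e-01  2.37769323e-01  1.82558341e+00  2.98381379e-04
  1.07919929e+00 -1.78977750e+00]
lid 0.68 [173.5, 335.1, 67.0, 97.7] 2795 [ 622.8 -334.4  139. ]
lid 0.58 [254.6, 186.5, 137.5, 147.2] 14569 [ 472.6 -219.5  139. ]
catch_top 0.59 [260.5, 270.6, 24.2, 50.5] 997 [ 545.1 -231.4  162. ]
mill 0.57 [253.1, 185.6, 150.6, 221.2] 7135 [ 455.9 -214.2   66. ]
```

View pics/w2.png

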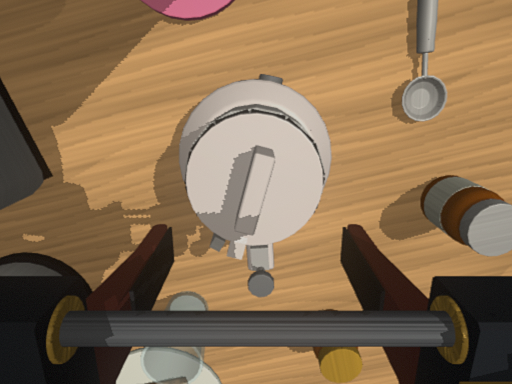

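The lid disc is centred at about (255,178) and its bar runs from (263,150) to (247,232). The ear is at (237,247), the post at (217,242) and the catch cap at (261,283). Next I'll fit these precisely.

```bash
cat > fit.py <<'E'
from h import *
from scipy.optimize import least_squares
d=cams.get_image("wrist");P=pose("wrist",d)
m=[m for m in cams.cut_out("wrist","lid") if abs(m["rect"][0]-255)<30][0]["pixels"]
c=max(cv2.findContours(m.astype(np.uint8),0,1)[0],key=len)[:,0]
q=np.array([onz(P,d,p,139)[:2] for p in c])
f=least_squares(lambda s:np.hypot(*(q-s[:2]).T)-s[2],[473,-219,58],loss="soft_l1",f_scale=1)
print("free",f.x);f2=least_squares(lambda s:np.hypot(*(q-s).T)-58,[473,-219],loss="soft_l1",f_scale=1);print("r58",f2.x)
ax=f2.x
mc=cams.cut_out("wrist","catch_top")[0]["pixels"];hsv=cv2.cvtColor(d["image"],cv2.COLOR_RGB2HSV)
# cap: dark grey blob
g=d["image"].astype(int);blob=((g.max(2)<140)&(g.max(2)-g.min(2)<25)).astype(np.uint8);blob[:262]=0;blob[304:]=0;blob[:,:235]=0;blob[:,285:]=0
n,l,s,ce=cv2.connectedComponentsWithStats(blob);i=1+s[1:,4].argmax();print("cap",s[i],ce[i])
for z in(161,163):
    X=onz(P,d,ce[i],z);v=X[:2]-ax;print(z,X,np.hypot(*v),np.degrees(np.arctan2(v[1],v[0])))
im=cv2.resize(d["image"][110:310,160:360,::-1],None,fx=3,fy=3,interpolation=2)
def poly(X,col):cv2.polylines(im,[((proj(P,d,X)-[160,110]+.5)*3).astype(int)],True,col,1)
th=np.linspace(0,6.28,90);circ=lambda x,y,r,z:np.c_[x+r*np.cos(th),y+r*np.sin(th),z+0*th]
poly(circ(*ax,58,139),(0,0,255))
poly(circ(*ax,85,66),(0,255,0));poly(circ(*onz(P,d,ce[i],162)[:2],11.5,162),(255,0,0))
for a,col in((-26,(255,0,255)),(-31,(255,255,0))):
    r=np.radians(a);e=np.array([np.cos(r),np.sin(r)]);n_=np.array([-e[1],e[0]])
    poly([[*(ax+sx*32*e+sy*8*n_),173] for sx,sy in((1,1),(1,-1),(-1,-1),(-1,1))],col)
cv2.imwrite("pics/fit.png",im)
E
python3 fit.py
```

```text
free [ 475.04115324 -220.32988839   57.05940059]
r58 [ 475.46031879 -220.4859583 ]
cap [248 262  26  34 589] [260.29032258 280.99490662]
161 [ 554.43879758 -233.53261494  161.        ] 80.04883110238809 -9.380124915619117
163 [ 553.2007692  -233.26305516  163.        ] 78.78344898260465 -9.333451795019066
```

View pics/fit.png

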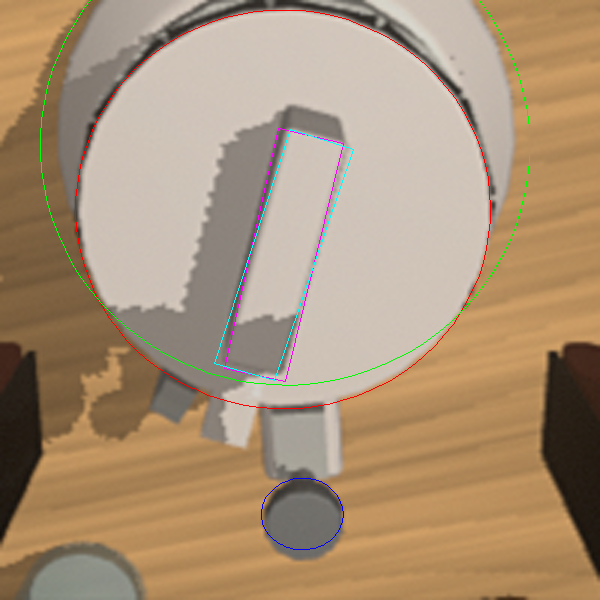

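```bash
python3 - <<'E'
from h import *
d=cams.get_image("wrist");P=pose("wrist",d)
print("cap",onz(P,d,(261,284.2),162))
for z in(100,200,250):print(z,"kettle edge",onz(P,d,(88,300),z).round(),onz(P,d,(40,256),z).round(),"toaster",onz(P,d,(50,175),z).round())
s=cams.get_image("side");Q=pose("side",s)
for z in(150,200,250):print(z,onz(Q,s,(408,267),z).round(),onz(Q,s,(320,281),z).round())
print("T",R.from_rotvec(ctrl.get_obs()["orientation"]).as_matrix().round(4).tolist())
for X in([557.5,-234,185],[475.5,-220.5,162]):print(tool(X)/25)
E
```

```text
cap [ 557.00361042 -234.13725419  162.        ]
100 kettle edge [ 572. -427.  100.] [ 512. -456.  100.] toaster [ 434. -411.  100.]
200 kettle edge [ 517. -355.  200.] [ 475. -374.  200.] toaster [ 422. -344.  200.]
250 kettle edge [ 489. -319.  250.] [ 457. -334.  250.] toaster [ 417. -310.  250.]
150 [ 660. -508.  150.] [ 457. -453.  150.]
200 [ 613. -539.  200.] [ 425. -488.  200.]
250 [ 567. -570.  250.] [ 393. -523.  250.]
T [[-0.9731, 0.2303, 0.0001], [0.2303, 0.9731, -0.0001], [-0.0001, -0.0, -1.0]]
[-3.30922985  0.12367064  3.45983017]
[ 0.00710094 -0.10605406  4.37938258]
```

Call:
{"op": "move_arm", "data": {"steps": [[[-0.83,0.03,0],0,1],[[-0.83,0.03,0],0,1],[[-0.83,0.03,0],0,1],[[-0.82,0.03,0],0,1],[[0,0,0],0,1],[[0,0,0],0,1],[[0,0,0],0,1],[[0,0,0],0,1],[[0,0,0],0,1],[[0,0,0],0,1],[[0,0,0.6],0,1],[[0,0,0.6],0,1],[[0,0,0.6],0,1],[[0,0,0.6],0,1],[[0,0,0.6],0,1],[[0,0,0.2],0,1],[[0,0,0],0,1],[[0,0,0],0,1],[[0,0,0],0,1]]}}

```text
t: 6.38
ee_pos: [557.9, -234.7, 192.4]
orientation: [0.365, 3.119, -0.001]
ft_force: [-0.2, -0.1, 1.0]
width: 0.2
grasp_force: 0.0
```

Call:
{"op": "move_arm", "data": {"steps": [[[0,0,0.12],0,1],[[0,0,0.12],0,1],[[0,0,0.12],0,1],[[0,0,0.12],0,1],[[0,0,0.12],0,1],[[0,0,0.08],0,1],[[0,0,0.08],0,1],[[0,0,0],0,1]]}}

```text
t: 7.05
ee_pos: [557.6, -234.5, 172.1]
orientation: [0.365, 3.12, -0.0]
ft_force: [0.9, 0.3, 1.2]
width: 0.4
grasp_force: 0.6
```

Call:
{"op": "move_arm", "data": {"steps": [[[0,0,0.05],0,1],[[0,0,0.05],0,1]]}}

```text
t: 7.22
ee_pos: [557.6, -234.5, 170.0]
orientation: [0.365, 3.12, -0.0]
ft_force: [-0.7, -0.2, 3.6]
width: 0.5
grasp_force: 2.0
```

```bash
python3 - <<'E'
from h import *
s=cams.get_image("side");d=cams.get_image("scene")
print(ctrl.get_obs()["ee_pos"],ctrl.get_obs()["ft_force"])
a=cv2.resize(s["image"][150:250,240:340,::-1],(400,400),interpolation=2);b=cv2.resize(d["image"][170:270,150:250,::-1],(400,400),interpolation=2)
cv2.imwrite("pics/press.png",np.hstack([a,b]))
E
```

```text
[ 557.54165504 -234.48477237  169.79033165] [1.03288608 0.17285928 2.00955883]
```

View pics/press.png

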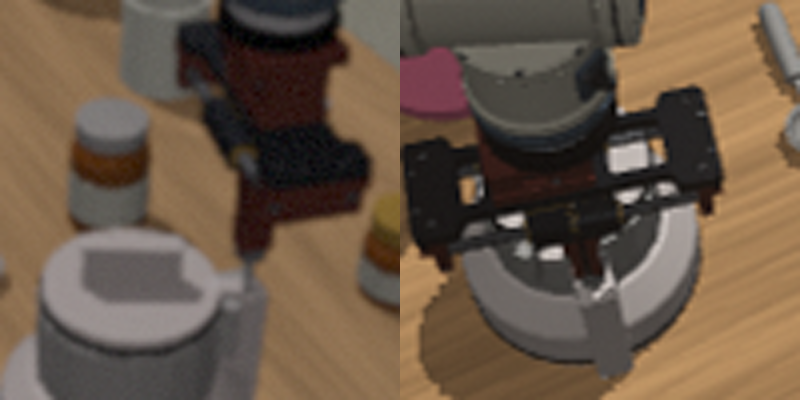

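The fingertips are on the cap, at (250,255) in the side crop. I'll keep pressing in small steps.

Call:
{"op": "move_arm", "data": {"steps": [[[0,0,0.03],0,1],[[0,0,0.03],0,1]]}}

```text
t: 7.48
ee_pos: [557.6, -234.5, 168.5]
orientation: [0.365, 3.12, -0.0]
ft_force: [0.4, -0.0, 4.2]
width: 0.3
grasp_force: 1.9
```

Call:
{"op": "move_arm", "data": {"steps": [[[0,0,0.02],0,1]]}}

```text
t: 7.57
ee_pos: [557.6, -234.5, 167.9]
orientation: [0.365, 3.12, -0.0]
ft_force: [0.8, -0.2, 6.6]
width: 0.2
grasp_force: 2.9
```

Call:
{"op": "move_arm", "data": {"steps": [[[0,0,0.01],0,1]]}}

```text
t: 7.65
ee_pos: [557.6, -234.5, 167.9]
orientation: [0.365, 3.12, -0.0]
ft_force: [-0.5, -0.5, 6.7]
width: 0.6
grasp_force: 3.5
```

Call:
{"op": "move_arm", "data": {"steps": [[[0,0,0.01],0,1]]}}

```text
t: 7.73
ee_pos: [557.7, -234.5, 167.8]
orientation: [0.365, 3.12, -0.0]
ft_force: [-0.8, 1.2, 9.1]
width: 0.7
grasp_force: 4.2
```

Call:
{"op": "move_arm", "data": {"steps": [[[0,0,-0.3],0,1],[[0,0,-0.8],0,1],[[0,0,-0.9],0,1],[[0,0,-0.9],0,1],[[0,0,-0.7],0,1],[[0.83,-0.05,0],0,0],[[0.83,-0.05,0],0,0],[[0.83,-0.05,0],0,0],[[0.84,-0.06,0],0,0],[[0,0,0],0,0],[[0,0,0],1,0],[[0,0,0],1,0],[[0,0,0],1,0],[[0,0,0],1,0],[[0,0,0],1,0],[[0,0,0],1,0],[[0,0,0],1,0],[[0,0,0],1,0],[[0,0,0],1,0],[[0,0,0],1,0]]}}

```text
t: 9.4
ee_pos: [475.8, -220.4, 257.3]
orientation: [-1.655, -2.67, -0.0]
ft_force: [0.1, 0.5, 0.2]
width: 87.8
grasp_force: 0.0
```

Call:
{"op": "move_arm", "data": {"steps": [[[0,0,0],1,0],[[0,0,0],1,0],[[0,0,0],1,0],[[0,0,0],1,0],[[0,0,0],1,0],[[0,0,0],1,0],[[0,0,0],1,0],[[0,0,0],1,0],[[0,0,0],1,0],[[0,0,0],1,0],[[0,0,0],1,0],[[0,0,0],1,0],[[0,0,0],1,0],[[0,0,0],1,0],[[0,0,0],1,0],[[0,0,0],1,0],[[0,0,0],1,0],[[0,0,0],1,0],[[0,0,0],1,0],[[0,0,0],1,0]]}}

```text
t: 11.07
ee_pos: [475.8, -220.4, 257.3]
orientation: [-3.109, -0.448, 0.0]
ft_force: [-0.1, -0.4, 0.5]
width: 87.9
grasp_force: 0.0
```

Call:
{"op": "move_arm", "data": {"steps": [[[0,0,0],1,0],[[0,0,0],1,0],[[0,0,0],1,0],[[0,0,0],1,0],[[0,0,0],1,0],[[0,0,0],1,0],[[0,0,0],1,0],[[0,0,0],1,0],[[0,0,0],0.65,0],[[0,0,0],0,0],[[0,0,0],0,0]]}}

```text
t: 11.98
ee_pos: [475.6, -220.4, 257.3]
orientation: [-3.058, 0.719, 0.0]
ft_force: [-0.2, -0.2, -1.3]
width: 87.7
grasp_force: 0.0
```

```bash
python3 - <<'E'
from h import *
o=ctrl.get_obs();d=cams.get_image("wrist");P=pose("wrist",d);T=R.from_rotvec(o["orientation"]).as_matrix()
print(o["t"],o["ee_pos"],o["qpos"],"yang",np.degrees(np.arctan2(T[1,1],T[0,1])),"tilt",T[:,2])
from scipy.optimize import least_squares
for m in cams.cut_out("wrist","lid")[:2]:
    c=max(cv2.findContours(m["pixels"].astype(np.uint8),0,1)[0],key=len)[:,0]
    q=np.array([onz(P,d,p,139)[:2] for p in c]);f=least_squares(lambda s:np.hypot(*(q-s).T)-58,q.mean(0),loss="soft_l1",f_scale=1);print(m["p"],m["rect"],f.x,f.cost)
ax=np.array([475.5,-220.5])
im=cv2.resize(d["image"][60:310,130:380,::-1],None,fx=2.4,fy=2.4,interpolation=2)
def poly(X,col):cv2.polylines(im,[((proj(P,d,X)-[130,60]+.5)*2.4).astype(int)],True,col,1)
th=np.linspace(0,6.28,90);poly(np.c_[ax[0]+58*np.cos(th),ax[1]+58*np.sin(th),139+0*th],(0,0,255))
for a,col in((-26.5,(255,0,255)),):
    r=np.radians(a);e=np.array([np.cos(r),np.sin(r)]);n_=np.array([-e[1],e[0]])
    poly([[*(ax+sx*32*e+sy*8*n_),173] for sx,sy in((1,1),(1,-1),(-1,-1),(-1,1))],col)
cv2.imwrite("pics/w3.png",im)
E
```

```text
11.9833 [ 475.61754192 -220.40197663  257.32262423] [-4.56652066e-01  2.55685151e-01  1.83703256e+00  1.30453898e-05
  1.04904343e+00  1.57625347e+00] yang -116.47728022294169 tilt [-1.46238120e-04  8.44455456e-05 -9.99999986e-01]
0.73 [256.5, 175.4, 142.7, 157.3] [ 476.21410438 -220.20700853] 576.0368827481994
```

View pics/w3.png

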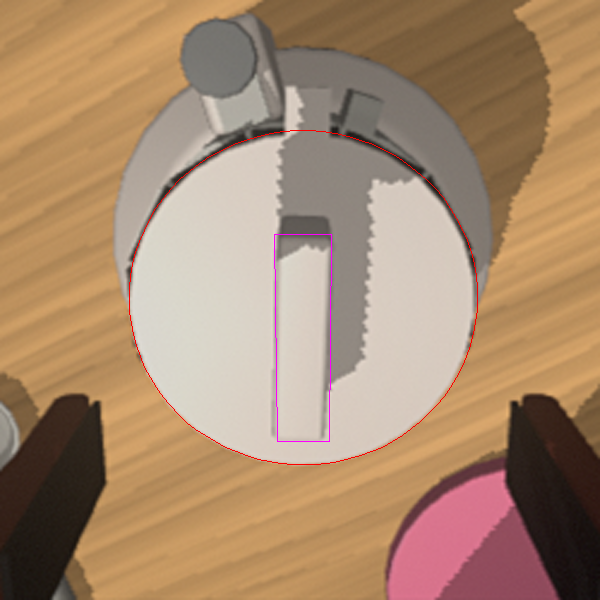

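The bar is centred under the gripper to within about 1 mm and 1°. I'll descend and grip.

Call:
{"op": "move_arm", "data": {"steps": [[[0,0,0.7],0,0],[[0,0,0.7],0,0],[[0,0,0.7],0,0],[[0,0,0.7],0,0],[[0,0,0.5],0,0],[[0,0,0.3],0,0],[[0,0,0.2],0,0],[[0,0,0],0,0],[[0,0,0],0,0.5],[[0,0,0],0,0.7],[[0,0,0],0,0.8],[[0,0,0],0,1],[[0,0,0],0,1],[[0,0,0],0,1],[[0,0,0],0,1],[[0,0,0],0,1],[[0,0,0],0,1]]}}

```text
t: 13.5
ee_pos: [475.2, -220.3, 162.4]
orientation: [3.057, -0.722, -0.0]
ft_force: [-0.9, 0.2, -0.0]
width: 31.2
grasp_force: 0.0
```

```bash
cat > st.py <<'E'
from h import *
o=ctrl.get_obs();T=R.from_rotvec(o["orientation"]).as_matrix()
print(o["t"],o["ee_pos"].round(2),"lid ang",np.degrees(np.arctan2(T[1,1],T[0,1]))+90,"F",o["ft_force"].round(1),"M",o["moment"].round(3),"q",o["qpos"].round(3),o["width"],o["grasp_force"])
E
python3 st.py
```

```text
13.5 [ 475.19 -220.34  162.39] lid ang -26.584911692128784 F [-0.9  0.2 -0. ] M [ 0.022  0.164 -0.027] q [-0.457  0.388  1.91  -0.     0.843  1.578] 31.206614268053336 0.0
```

Call:
{"op": "move_arm", "data": {"steps": [[[0,0,0],0,1],[[0,0,0],0,1],[[0,0,0],0,1],[[0,0,0],0,1],[[0,0,0],0,1]]}}

```text
t: 13.92
ee_pos: [475.3, -220.1, 162.3]
orientation: [-3.057, 0.722, 0.0]
ft_force: [1.0, 1.6, 0.5]
width: 16.1
grasp_force: 29.9
```

```bash
python3 st.py
```

```text
13.9167 [ 475.26 -220.15  162.34] lid ang -26.594196932342683 F [1.  1.6 0.5] M [ 0.345 -0.055 -0.117] q [-0.457  0.388  1.91   0.     0.843  1.578] 16.09155586678991 29.869321882724762
```

Call:
{"op": "move_arm", "data": {"steps": [[[0,0,0],-0.4,1],[[0,0,0],-0.4,1],[[0,0,0],-0.4,1],[[0,0,0],-0.4,1]]}}

```text
t: 14.25
ee_pos: [475.1, -220.4, 162.3]
orientation: [3.101, -0.505, -0.0]
ft_force: [-0.3, 0.1, -0.6]
width: 15.9
grasp_force: 29.9
```

```bash
python3 st.py
```

```text
14.25 [ 475.1  -220.44  162.34] lid ang -18.506432239504548 F [-0.3  0.1 -0.6] M [-0.011  0.145 -0.225] q [-0.457  0.388  1.91  -0.     0.843  1.437] 15.93949235874017 29.85986351966858
```

Call:
{"op": "move_arm", "data": {"steps": [[[0,0,0],-0.4,1],[[0,0,0],-0.4,1],[[0,0,0],-0.4,1],[[0,0,0],-0.4,1]]}}

```text
t: 14.58
ee_pos: [475.1, -220.5, 162.4]
orientation: [3.128, -0.288, -0.0]
ft_force: [0.6, 0.3, 0.8]
width: 15.9
grasp_force: 29.9
```

```bash
python3 st.py
```

```text
14.5833 [ 475.06 -220.47  162.36] lid ang -10.510866317369477 F [0.6 0.3 0.8] M [ 0.031  0.174 -0.189] q [-0.457  0.388  1.91  -0.     0.843  1.297] 15.888865607978781 29.8598849773407
```

Call:
{"op": "move_arm", "data": {"steps": [[[0,0,0],-0.4,1],[[0,0,0],-0.4,1],[[0,0,0],-0.4,1],[[0,0,0],-0.4,1]]}}

```text
t: 14.92
ee_pos: [475.1, -220.5, 162.4]
orientation: [3.141, -0.069, -0.0]
ft_force: [-0.2, -0.1, 0.4]
width: 15.8
grasp_force: 29.9
```

Call:
{"op": "move_arm", "data": {"steps": [[[0,0,0],-0.4,1],[[0,0,0],-0.4,1],[[0,0,0],-0.4,1],[[0,0,0],-0.4,1],[[0,0,0],-0.4,1]]}}

```text
t: 15.33
ee_pos: [475.1, -220.5, 162.4]
orientation: [3.135, 0.205, -0.0]
ft_force: [0.1, 0.9, -0.2]
width: 16.1
grasp_force: 29.9
```

```bash
python3 st.py
```

```text
15.3333 [ 475.08 -220.5   162.37] lid ang 7.4908027008441 F [ 0.1  0.9 -0.2] M [-0.048  0.197 -0.229] q [-0.457  0.388  1.91  -0.     0.843  0.983] 16.133513322142218 29.859817028045654
```

Call:
{"op": "move_arm", "data": {"steps": [[[0,0,0],-0.3,1],[[0,0,0],-0.3,1],[[0,0,0],-0.3,1],[[0,0,0],-0.3,1],[[0,0,0],0,1]]}}

```text
t: 15.75
ee_pos: [475.1, -220.5, 162.4]
orientation: [3.12, 0.368, -0.0]
ft_force: [-0.7, -0.6, 0.7]
width: 15.7
grasp_force: 29.9
```

```bash
python3 st.py
```

```text
15.75 [ 475.11 -220.54  162.38] lid ang 13.455005116075512 F [-0.7 -0.6  0.7] M [-0.118  0.222 -0.164] q [-0.457  0.388  1.91  -0.     0.843  0.879] 15.729541902618063 29.860573410987854
```

Call:
{"op": "move_arm", "data": {"steps": [[[0,0,0],-0.25,1],[[0,0,0],-0.25,1]]}}

```text
t: 15.92
ee_pos: [475.2, -220.5, 162.4]
orientation: [3.111, 0.437, -0.0]
ft_force: [-0.3, -0.3, 1.0]
width: 15.7
grasp_force: 29.9
```

```bash
python3 st.py
```

```text
15.9167 [ 475.16 -220.49  162.4 ] lid ang 15.98547523298815 F [-0.3 -0.3  1. ] M [-0.159  0.201 -0.104] q [-0.457  0.388  1.91  -0.     0.843  0.835] 15.707257554921934 29.859054386615753
```

Call:
{"op": "move_arm", "data": {"steps": [[[0,0,0],-0.25,1],[[0,0,0],-0.25,1]]}}

```text
t: 16.08
ee_pos: [475.3, -220.5, 162.5]
orientation: [3.1, 0.506, 0.0]
ft_force: [0.2, -1.3, 1.0]
width: 16.1
grasp_force: 29.9
```

```bash
python3 st.py
```

```text
16.0833 [ 475.28 -220.48  162.47] lid ang 18.528830170271547 F [ 0.2 -1.3  1. ] M [-0.145  0.277 -0.187] q [-0.457  0.388  1.91  -0.     0.843  0.791] 16.05219119899324 29.85863506793976
```

Call:
{"op": "move_arm", "data": {"steps": [[[0,0,0],-0.25,1],[[0,0,0],-0.25,1]]}}

```text
t: 16.25
ee_pos: [475.3, -220.4, 162.5]
orientation: [3.089, 0.573, 0.0]
ft_force: [-0.2, -0.5, 2.1]
width: 15.7
grasp_force: 29.9
```

```bash
python3 st.py
```

```text
16.25 [ 475.35 -220.37  162.54] lid ang 21.037746337041824 F [-0.2 -0.5  2.1] M [-0.041  0.201 -0.178] q [-0.457  0.388  1.91   0.     0.843  0.747] 15.654986496194764 29.85991805791855
```

Call:
{"op": "move_arm", "data": {"steps": [[[0,0,0],-0.2,1],[[0,0,0],-0.2,1]]}}

```text
t: 16.42
ee_pos: [475.1, -220.1, 162.4]
orientation: [-3.078, -0.626, 0.0]
ft_force: [-0.6, 2.7, 4.6]
width: 16.2
grasp_force: 29.9
```

```bash
python3 st.py
```

```text
16.4167 [ 475.11 -220.09  162.43] lid ang 22.994429664687274 F [-0.6  2.7  4.6] M [ 0.34   0.301 -0.307] q [-0.457  0.388  1.91   0.     0.844  0.712] 16.228699178915594 29.880951046943665
```

Call:
{"op": "move_arm", "data": {"steps": [[[0,0,0],-0.1,1],[[0,0,0],-0.1,1]]}}

```text
t: 16.58
ee_pos: [474.9, -219.9, 162.4]
orientation: [-3.072, -0.651, 0.001]
ft_force: [-0.9, 3.7, 4.5]
width: 15.9
grasp_force: 29.9
```

```bash
python3 st.py
```

```text
16.5833 [ 474.92 -219.86  162.36] lid ang 23.942094140067383 F [-0.9  3.7  4.5] M [ 0.618  0.393 -0.442] q [-4.570e-01  3.880e-01  1.911e+00  1.000e-03  8.440e-01  6.960e-01] 15.855394193705765 29.90993231534958
```

Call:
{"op": "move_arm", "data": {"steps": [[[0,0,0],-0.1,1],[[0,0,0],-0.1,1]]}}

```text
t: 16.75
ee_pos: [474.8, -219.8, 162.3]
orientation: [-3.066, -0.678, 0.001]
ft_force: [-2.5, 5.8, 6.0]
width: 16.1
grasp_force: 30.0
```

```bash
python3 st.py
```

```text
16.75 [ 474.78 -219.76  162.3 ] lid ang 24.932553691239903 F [-2.5  5.8  6. ] M [ 0.778  0.473 -0.498] q [-4.570e-01  3.880e-01  1.911e+00  1.000e-03  8.440e-01  6.790e-01] 16.072766580811987 29.998271763324738
```

The stop is felt: there's a sideways force of about 6 N, and the torque is rising at about 22–23°. The gasket is also pushing up, so the lid is out of its tabs. I'll ease back slightly and try a gentle lift.

Call:
{"op": "move_arm", "data": {"steps": [[[0,0,0],0.2,1],[[0,0,0],0,1],[[0,0,-0.06],0,1]]}}

```text
t: 17.0
ee_pos: [474.8, -219.8, 163.4]
orientation: [-3.072, -0.651, 0.001]
ft_force: [0.3, 4.0, -1.1]
width: 15.9
grasp_force: 29.9
```

```bash
python3 st.py
```

```text
17.0 [ 474.77 -219.78  163.44] lid ang 23.93779870033184 F [ 0.3  4.  -1.1] M [ 0.76   0.157 -0.223] q [-4.57e-01  3.86e-01  1.91e+00  1.00e-03  8.47e-01  6.96e-01] 15.948970161237822 29.8583722114563
```

Call:
{"op": "move_arm", "data": {"steps": [[[0,0,-0.06],0,1],[[0,0,0],0,1]]}}

```text
t: 17.17
ee_pos: [474.8, -219.8, 165.2]
orientation: [-3.072, -0.651, 0.001]
ft_force: [-1.0, 5.9, 1.7]
width: 15.7
grasp_force: 29.9
```

```bash
python3 st.py
```

```text
17.1667 [ 474.78 -219.78  165.18] lid ang 23.92662139679277 F [-1.   5.9  1.7] M [ 0.902  0.324 -0.178] q [-4.570e-01  3.830e-01  1.909e+00  1.000e-03  8.510e-01  6.960e-01] 15.740516949458394 29.85934227705002
```

Call:
{"op": "move_arm", "data": {"steps": [[[0,-0.04,0],0,1],[[0,0,-0.06],0,1],[[0,0,0],0,1]]}}

```text
t: 17.42
ee_pos: [474.5, -219.6, 166.6]
orientation: [3.073, 0.651, -0.001]
ft_force: [-0.9, 1.0, -3.5]
width: 16.0
grasp_force: 29.9
```

```bash
python3 st.py
```

```text
17.4167 [ 474.54 -219.56  166.64] lid ang 23.91919096406039 F [-0.9  1.  -3.5] M [ 0.142  0.24  -0.23 ] q [-0.456  0.38   1.909 -0.     0.852  0.698] 15.951095305973846 29.859083890914917
```

Call:
{"op": "move_arm", "data": {"steps": [[[0,0,-0.1],0,1],[[0,0,-0.1],0,1],[[0,0,0],0,1]]}}

```text
t: 17.67
ee_pos: [474.7, -219.6, 172.2]
orientation: [-3.073, -0.651, 0.001]
ft_force: [-1.2, 1.1, -3.8]
width: 15.4
grasp_force: 29.9
```

```bash
python3 st.py
```

```text
17.6667 [ 474.66 -219.56  172.18] lid ang 23.910150340952953 F [-1.2  1.1 -3.8] M [ 0.076  0.407 -0.246] q [-0.456  0.372  1.906 -0.     0.864  0.698] 15.42395131532611 29.85834091901779
```

Call:
{"op": "move_arm", "data": {"steps": [[[0,0,-0.3],0,1],[[0,0,-0.5],0,1],[[0,0,-0.5],0,1],[[0,0,-0.5],0,1],[[0,0,-0.5],0,1],[[0,0,-0.3],0,1],[[0,0,-0.2],0,1],[[0,0,0],0,1]]}}

```text
t: 18.33
ee_pos: [475.4, -219.7, 243.2]
orientation: [3.072, 0.651, 0.003]
ft_force: [-0.4, -0.0, -3.6]
width: 15.9
grasp_force: 29.9
```

Call:
{"op": "move_arm", "data": {"steps": [[[0.13,-0.3,0],0,1],[[0.27,-0.6,0],0,1],[[0.38,-0.85,0],0,1],[[0.38,-0.85,0],0,1],[[0.38,-0.85,0],0,1],[[0.38,-0.85,0],0,1],[[0.38,-0.85,0],0,1],[[0.38,-0.85,0],0,1],[[0.38,-0.85,0],0,1],[[0.38,-0.85,0],0,1],[[0.38,-0.85,0],0,1],[[0.38,-0.85,0],0,1],[[0.38,-0.85,0],0,1],[[0.38,-0.85,0],0,1],[[0.38,-0.85,0],0,1],[[0.38,-0.85,0],0,1],[[0.38,-0.85,0],0,1],[[0.38,-0.85,0],0,1],[[0.27,-0.6,0],0,1],[[0.15,-0.33,0],0,1]]}}

```text
t: 20.0
ee_pos: [475.3, 205.1, 241.0]
orientation: [-3.073, -0.653, 0.002]
ft_force: [0.2, 0.5, -2.5]
width: 15.6
grasp_force: 29.9
```

```bash
python3 st.py; python3 - <<'E'
from h import *
print(tool([476.3,203,75])/25)
d=cams.get_image("wrist");P=pose("wrist",d);s=cams.get_image("scene");Q=pose("scene",s)
from scipy.optimize import least_squares
for n,D,p in(("wrist",d,P),("scene",s,Q)):
  for m in cams.cut_out(n,"trivet")[:4]:
    c=max(cv2.findContours(m["pixels"].astype(np.uint8),0,1)[0],key=len)[:,0]
    q=np.array([onz(p,D,x,15)[:2] for x in c]);f=least_squares(lambda s:np.hypot(*(q-s).T)-75,q.mean(0),loss="soft_l1",f_scale=1);print(n,m["p"],m["rect"],f.x,f.cost)
cv2.imwrite("pics/w4.png",np.hstack([d["image"],s["image"]])[...,::-1][:, :,:])
cv2.imwrite("pics/w4.png",cv2.resize(cv2.imread("pics/w4.png"),(800,300)))
E
```

```text
20.0 [475.27 205.07 241.03] lid ang 24.008978047840657 F [ 0.2  0.5 -2.5] M [-0.075  0.167  0.029] q [0.384 0.267 1.865 0.    1.011 1.536] 15.581256509529798 29.94092881679535
[0.01264747 0.09525719 6.64112234]
wrist 0.74 [473.9, 380.9, 42.4, 6.1] [ 378.6071673  -163.18587837] 270.63042242284206
wrist 0.69 [259.5, 120.6, 137.3, 68.7] [465.77694974 199.41995731] 3834.7354979212078
wrist 0.6 [127.5, 256.3, 66.7, 90.0] [312.76001452 353.1639009 ] 3588.4678148227076
scene 0.81 [164.4, 177.9, 48.1, 37.8] [ 249.29579787 -237.30623305] 137.79124817315335
scene 0.72 [301.4, 136.4, 28.6, 38.9] [303.2725009  259.58503841] 1213.0555888939841
scene 0.59 [319.1, 182.1, 48.2, 39.1] [481.74215376 202.30043368] 101.75084151433208
```

View pics/w4.png

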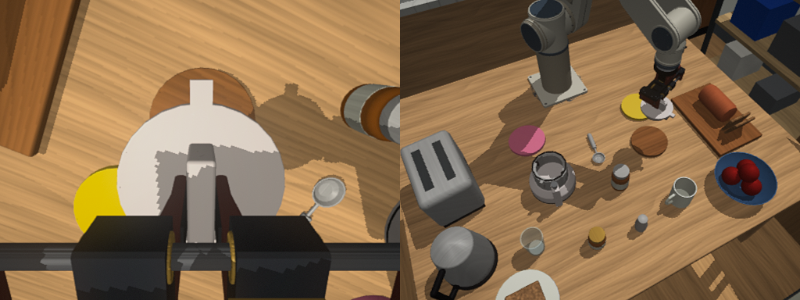

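Call:
{"op": "move_arm", "data": {"steps": [[[0.03,0.14,0],0,1],[[0,0,0.4],0,1],[[0,0,0.7],0,1],[[0,0,0.7],0,1],[[0,0,0.7],0,1],[[0,0,0.7],0,1],[[0,0,0.7],0,1],[[0,0,0.7],0,1],[[0,0,0.7],0,1],[[0,0,0.5],0,1],[[0,0,0.4],0,1],[[0,0,0.2],0,1],[[0,0,0.2],0,1],[[0,0,0],0,1],[[0,0,0],0,1]]}}

```text
t: 21.45
ee_pos: [478.5, 200.2, 77.1]
orientation: [-3.073, -0.65, -0.0]
ft_force: [-0.4, 0.3, -3.2]
width: 16.0
grasp_force: 29.9
```

```bash
python3 st.py
```

```text
21.45 [478.48 200.18  77.07] lid ang 23.899098663649767 F [-0.4  0.3 -3.2] M [-0.016  0.145 -0.005] q [ 0.373  0.527  1.957 -0.     0.658  1.527] 15.974872324614802 29.940752685070038
```

Call:
{"op": "move_arm", "data": {"steps": [[[0,-0.09,0.08],0,1],[[0,0,0.08],0,1],[[0,0,0.06],0,1],[[0,0,0.04],0,1],[[0,0,0.03],0,1],[[0,0,0],0,1]]}}

```text
t: 21.95
ee_pos: [477.3, 202.3, 69.5]
orientation: [3.073, 0.651, -0.0]
ft_force: [-0.3, -0.2, -2.7]
width: 15.7
grasp_force: 29.9
```

Call:
{"op": "move_arm", "data": {"steps": [[[0,0,0.02],0,1],[[0,0,0.02],0,1]]}}

```text
t: 22.12
ee_pos: [477.4, 202.3, 68.6]
orientation: [-3.073, -0.651, -0.0]
ft_force: [-0.1, -0.2, -3.4]
width: 16.1
grasp_force: 29.9
```

Call:
{"op": "move_arm", "data": {"steps": [[[0,0,0.02],0,1],[[0,0,0.02],0,1]]}}

```text
t: 22.28
ee_pos: [477.4, 202.3, 68.3]
orientation: [3.073, 0.651, 0.0]
ft_force: [-4.6, -1.7, 14.9]
width: 15.5
grasp_force: 29.9
```

Call:
{"op": "move_arm", "data": {"steps": [[[0,0,0.02],0,1]]}}

```text
t: 22.37
ee_pos: [477.4, 202.3, 68.3]
orientation: [-3.073, -0.651, -0.0]
ft_force: [-6.6, -2.2, 21.3]
width: 15.6
grasp_force: 30.0
```

Call:
{"op": "move_arm", "data": {"steps": [[[0,0,-0.03],0,1],[[0,0,0],0,1],[[0,0,0],0,0.6],[[0,0,0],0,0.6],[[0,0,0],0,0.6],[[0,0,0],0,0.6],[[0,0,0],0,0.6],[[0,0,-0.3],0,0.6],[[0,0,-0.6],0,0.6],[[0,0,-0.9],0,0.6],[[0,0,-0.9],0,0.6],[[0,0,-0.9],0,0.6],[[0,0,-0.9],0,0.6],[[0,0,-0.9],0,0.6],[[0,0,-0.9],0,0.6],[[0,0,-0.6],0,0.6],[[0,0,-0.3],0,0.6],[[0,0,0],0,0.6],[[0,0,0],0,0.6]]}}

```text
t: 23.95
ee_pos: [477.1, 202.2, 247.8]
orientation: [-3.073, -0.651, -0.0]
ft_force: [0.1, -0.9, -0.5]
width: 35.2
grasp_force: 0.0
```

```bash
python3 st.py; python3 - <<'E'
from h import *
d=cams.get_image("wrist");P=pose("wrist",d);s=cams.get_image("scene")
X=np.array([477.4,202.3]);im=d["image"][...,::-1].copy()
th=np.linspace(0,6.28,90)
for r,z,c in((58,45,(0,0,255)),(75,15,(0,255,0))):
    cv2.polylines(im,[proj(P,d,np.c_[X[0]+r*np.cos(th),X[1]+r*np.sin(th),z+0*th]).round().astype(int)],True,c,1)
cv2.imwrite("pics/w5.png",cv2.resize(np.hstack([im[20:320,90:390],s["image"][90:390,180:480,::-1]]),(800,400)))
E
```

```text
23.95 [477.11 202.22 247.8 ] lid ang 23.91270786124295 F [ 0.1 -0.9 -0.5] M [-0.048  0.137  0.004] q [ 0.378  0.258  1.858 -0.     1.025  1.531] 35.2372774828944 0.0Traceback (most recent call last):
  File "<stdin>", line 7, in <module>
    return _nx.concatenate(arrs, 1, dtype=dtype, casting=casting)
           ~~~~~~~~~~~~~~~^^^^^^^^^^^^^^^^^^^^^^^^^^^^^^^^^^^^^^^
ValueError: all the input array dimensions except for the concatenation axis must match exactly, but along dimension 0, the array at index 0 has size 300 and the array at index 1 has size 294
```

```bash
python3 - <<'E'
from h import *
d=cams.get_image("wrist");P=pose("wrist",d);s=cams.get_image("scene")
X=np.array([477.4,202.3]);im=d["image"][...,::-1].copy()
th=np.linspace(0,6.28,90)
for r,z,c in((58,45,(0,0,255)),(75,15,(0,255,0))):
    cv2.polylines(im,[proj(P,d,np.c_[X[0]+r*np.cos(th),X[1]+r*np.sin(th),z+0*th]).round().astype(int)],True,c,1)
cv2.imwrite("pics/w5.png",cv2.resize(np.hstack([im[20:320,90:390],s["image"][80:380,150:450,::-1]]),(800,400)))
E
```

```text
(no output)
```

View pics/w5.png

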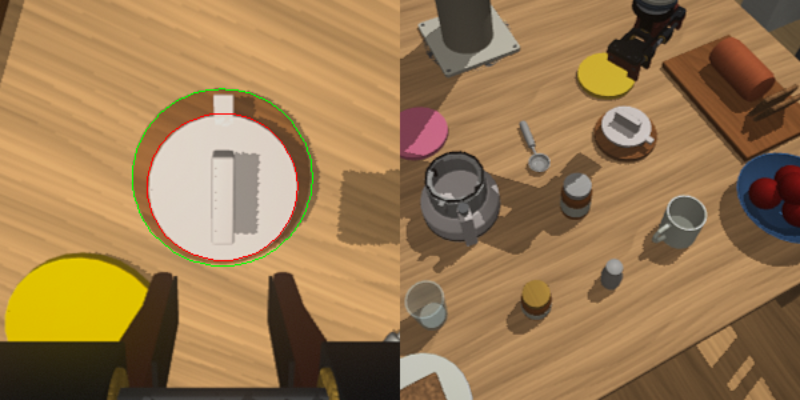

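The lid is upright and centred on the wooden trivet. Its disc is at (223,187) and the trivet outline matches the green circle. The catch is down and the bystanders haven't moved, so I'm handing in.

```bash
python3 -c "
from workcell import ctrl
print(ctrl.close_job())"
```

```text
the job is handed in; nothing more can be done
None
```

I pressed the catch home, turned the lid anticlockwise to its felt stop, lifted it off and set it right way up in the middle of the wooden trivet, then handed the job in after about 24 s of arm time; the jars, glass, mug, shaker and spoon looked undisturbed in the last picture.

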